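# Clamp a fresh sharps bin for the vaccination session

### The job

Secure the fresh rectangular sharps bin for the session: stand it upright on the bed of the bench screw clamp, midway between the two ways and with its longer side running from jaw to jaw, and let go of it. Then wind the crank clockwise until the sliding jaw presses the bin firmly against the rear jaw, so that it cannot be pulled out, but stop as soon as the crank has plainly stiffened, before the plastic walls buckle. Let go of the crank and leave everything else on the table where it stands.

Things in the scene. Friction and masses are not known exactly. Their poses are not given: they have to be found in the camera images.
- clamp: Bench screw clamp, a low grey vise bolted down, 335 x 124 mm. Origin on the table under the place for the bin; x along the screw from the crank end (-x) to the rear jaw (+x), z up. The fixed rear jaw (rubber-faced, 112 mm wide, top 110 mm above the table) is bolted in slots: its face is somewhere from x = +58 to +72 mm, not reported. Crank arm at x = -206 to -194 mm.
- bed (a point): Place for the bin on the flat bed's top, 20 mm above the table, straight above the clamp's origin, where the bin is stood. Two steel ways (10 mm wide, 8 mm high) run along the clamp's x with 94 mm clear between them. A bin with its middle here clears the rear jaw by 14 mm or more and the open sliding jaw by 10 mm or more.
- jaw: Sliding jaw: grey block 112 mm wide, top 110 mm above the table, with a rubber cushion behind a steel face plate. Origin at table height, y = 0, in the plate's front plane; starts at x = -72 to -54 mm of the clamp. One full turn moves it 16 mm to +x. It pushes the bin along the bed onto the rear jaw, then the cushion yields 1 mm per 25 N.
- hub (a point): Point on the screw axis 78 mm above the table, in the outer face of the crank arm, x = -206 mm in the clamp; the crank turns about the clamp's x axis through it. Tightening is clockwise seen from the crank end, a right-handed rotation about the clamp's +x: the grip goes from the +y side over the top to the -y side, then below. 1.5 to 4 turns are needed from any start angle.
- crank_grip (a point): Middle of the crank grip: black sleeve, 24 mm thick, 85 mm long, parallel to the screw, 45 mm off its axis, at x = -207 to -292 mm of the clamp, spinning on its pin. Turning freely takes 5.5 N along its path (+-1 N by weight; standing still, friction blurs it); once the bin is nipped each 18 N of jaw force adds 1 N, or 3.5 N per radian. 3 to 5 N extra is firm. Above 100 N it eases back to 100.
- bin: Fresh rectangular sharps bin, red plastic, white labels on its two longer sides, 88 (x) x 64 (y) x 170 mm tall, about 0.3 kg. Origin under its centre, z up. Walls to 128 mm, lid 92 x 68 mm to 140 mm, then a raised hatch housing 56 (x) x 34 (y) mm to 170 mm, by which it is picked up. Both ways round alike. Its walls buckle at 160 N of jaw force.
- round_bin: Bystander: round red sharps canister, 110 mm in diameter, 195 mm tall; origin at the centre of its underside.
- sanitizer: Bystander: white pump bottle, 68 mm in diameter, 178 mm tall; origin at the centre of its underside.
- steel_tray: Bystander: open steel tray 130 x 250 x 30 mm; origin at the centre of its underside.
- forceps: Bystander: steel forceps, 150 mm long, 6 mm high, lying on the table; origin at their middle on the table.
- vial_rack: Bystander: white vial rack 100 x 150 mm, 52 mm tall with its vials; origin at the centre of its underside.
- vial_a: Bystander: amber multi-dose bottle, 42 mm in diameter, 74 mm tall; origin at the centre of its underside.
- vial_b: Bystander: another amber bottle of the same size.
Things that resemble listed ones, but are neither listed nor needed, are in the scene too. Leave any turquoise look-alike of the bin alone.

How it is judged:
By the outcome, as a careful person would: the job done as asked, in the order asked, and still so for the second after the job is handed in, with the robot touching nothing.
It also fails if it takes over 72 s, if anything falls off the work surface, if the arm or the gripper's body presses on something with over 40 N, if the wrist force passes 120 N, or if a joint passes its speed limit or range.

### The arm

A 6-joint arm with a two-finger parallel gripper is mounted at the origin on the work surface. World frame = base frame: x ahead of the robot, y to its left, z up, the work surface at z = 0. Lengths are in m, angles in degrees, forces in N, time in s.
With the tool pointing down it reaches from about 0.3 to 0.75 m from the base axis. Payload 8.5 kg.
Tool frame: the origin (TCP) lies on the centre line of the jaws, within the pads' length; the fingertips stand 14 mm ahead of it and the grasp point (between the pads) lies 5 mm behind it; z points along the fingers, y is the direction in which the jaws open and shut (so a half turn about z gives the same grasp; the last joint's range is limited). The gripper opens to 85 mm and grips with 20 to 120 N. Pads are 22 mm wide; open, the fingers measure 114 mm over their backs; the gripper's body (76 mm by 85 mm) begins 54 mm behind the grasp point. The pads swing forward as they close: fully open they stand 13 mm farther back than shut.
Start: joints at [-75.418, 21.807, 74.336, -0, 83.858, -12.336], TCP at [0.249, -0.49, 0.245] pointing down, gripper open.
Joint ranges: [-178.18, 178.18], [-50.72, 133.34], [12.68, 142.11], [-81.47, 261.47], [9.98, 163.14], [-165.26, 165.26]. Speed limits (degrees/s): [136.94, 136.94, 180, 180, 180, 180].

### API

Orientations are given as a 3x3 rotation matrix whose columns are the frame's x, y, z axes.
In Python, from rig import env, optics, order, finder gives the robot as it stands.
- The arm moves only by the tool play_rows, never from a script. Its argument "commands" is a list of rows, each an object of numbers: "grip": the closure, from -1 (fully open) to 1 (shut); "x", "y", "z": the shift along the tool's x, y, z in m; "rx", "ry", "rz": the turn, a rotation vector about the tool's x, y, z in rad. A call has 1 to 12 rows; each row shifts and turns the commanded pose from where the row before left it, along the tool's axes as they then stand; what a row does not reach is not made up. A row lasts 1/8 s, in which the tool goes at most 62.5 mm and 10.7 degrees, less where a joint would pass 70% of its speed; a pose out of reach is approached as far as the arm can. A call is refused whole if a number of a shift passes 0.0625 or a number of a turn 0.188, either way. A call with a gripper value outside its range is refused whole. The fingers move at their own pace and stop on an object; "squeeze" is the grip in N (left out, the last holds). Time passes only in rows, so rows that do not move let the fingers close. It gives the time, the measured TCP pose, the force and the opening at its end, in the units of the state.
- env.observe(): the state, without advancing time (a new reading comes with each control period).
- optics.get_image(name): name is "scene" or "top" or "wrist"; returns a dict with "color" (400x640x3 uint8, blue, green, red), "range_z" (400x640 float32, m along the optical axis (not along the pixel's ray), 0 where there is no reading), "fov_y" (degrees; the focal length in pixels is half the picture's height over the tangent of half this angle, whatever the lens; pixels are square), "cx", "cy" (the principal point, pixels), "dist_coeffs" ([k1, k2, p1, p2, k3] as OpenCV has them; the pictures are not rectified), "cam_to_world" (4x4, takes a point from camera to world coordinates). Camera axes: x right, y down, z forward; pixel columns grow to the right and rows downward; lengths in m; the calibration is good to about 2 mm. A picture is of the moment at which its call begins.
- order.close_job(): hands the job in, once; it reports no verdict.
Trained networks look in the newest picture that a camera, given by its name, has taken for a name from the list of things; names that differ only in an ending like _2 or _b are one class to them, and where a whole thing is asked for, a point or a joint stands for the part that bears it (a point fixed in the world has none). Each returns a list of dicts, best first, with "conf" (0 to 1); they miss things now and then, are a little off and sometimes report something else, mostly with a low value. They report only what shows in the picture. A call takes as long as a camera call. They do not tell look-alikes from the thing itself.
- finder.boxes_of(camera, thing): "point" ([x, y, z] in m, in world coordinates, good to about 4 mm: the middle of the surface that is visible of it).
The state is a dict: "time_s": time; "q": joint angles; "qvel": joint speeds; "joint_efforts": joint torques, N m; "position": TCP position; "tool_rot": TCP orientation; "ft_force": force on the tool from outside, world axes, zero at the start; "wrist_torque": the same for the moment, N m; "grip_width": finger opening in m.
Only numpy, scipy, OpenCV 4.12 (cv2) and the standard library are available. Lean on these libraries where they do the work, as an engineer would, in place of code of your own. Each camera call takes 0.05 s, during which the arm holds its last target.

## Working session

There is one attempt and no reset: what is moved stays moved. The work goes in short steps, Python scripts to look and compute and a tool call to move; the robot and the scene stay as the last step left them, time stands still between calls to the robot, and variables do not carry over. Pictures are saved under pics/ and viewed, and the job is handed in when it is done.

Besides the shell and the picture viewer there is one more tool, called after ">>>" as name(argument=value, ...) on one line, values as JSON. play_rows: Moves the arm, as the interface text tells. Its arguments: {"type":"object","properties":{"commands":{"type":"array"},"squeeze":{"type":"number"}},"required":["commands"]}

```bash
ls; mkdir -p pics; python3 - <<'E'
from rig import env, optics, order, finder
import cv2,numpy as np
s=env.observe()
print({k:np.round(v,3).tolist() for k,v in s.items()})
for n in ['scene','top','wrist']:
    im=optics.get_image(n); cv2.imwrite(f'pics/{n}0.png',im['color'])
    np.savez(f'pics/{n}0.npz',**im)
    print(n,im['fov_y'],im['cx'],im['cy'],im['dist_coeffs'],np.round(im['cam_to_world'],3).tolist())
for n in ['scene','top']:
  for t in ['bin','clamp','jaw','crank_grip','round_bin','sanitizer','steel_tray','forceps','vial_rack','vial_a']:
    print(n,t,[(np.round(d['point'],3).tolist(),round(d['conf'],2)) for d in finder.boxes_of(n,t)][:4])
E
```

```text
pics
{'time_s': 0.0, 'q': [-75.417, 21.843, 74.387, 0.0, 83.86, -12.337], 'qvel': [-0.084, -0.064, 0.009, 0.033, -0.102, -0.007], 'joint_efforts': [-0.001, -44.847, -23.128, -0.0, 0.005, 0.0], 'position': [0.249, -0.49, 0.245], 'tool_rot': [[0.892, 0.453, -0.0], [0.453, -0.892, 0.002], [0.0, -0.002, -1.0]], 'ft_force': [-0.303, 0.221, -1.222], 'wrist_torque': [0.033, 0.076, -0.033], 'grip_width': 0.085}
scene 42.5723897262721 319.16105314462277 203.04121410119308 [-0.17103317  0.          0.          0.          0.        ] [[0.786, 0.353, -0.507, 1.434], [0.618, -0.479, 0.624, -1.111], [-0.022, -0.804, -0.595, 1.131], [0.0, 0.0, 0.0, 1.0]]
top 44.095055557621926 316.5306016208283 198.382493150773 [0.03118788 0.         0.         0.         0.        ] [[-0.016, -0.985, 0.174, 0.325], [-1.0, 0.017, 0.004, 0.018], [-0.007, -0.174, -0.985, 1.416], [0.0, 0.0, 0.0, 1.0]]
wrist 68.00700065923301 322.2632472811344 202.0452159318624 [-0.05363045  0.          0.          0.          0.        ] [[0.452, -0.843, -0.293, 0.325], [-0.892, -0.427, -0.146, -0.451], [-0.002, 0.328, -0.945, 0.373]
[... 537 characters left out ...]
ene vial_a [([0.709, 0.202, 0.039], 0.7), ([0.77, 0.219, 0.04], 0.45)]
top bin [([0.753, 0.349, 0.138], 0.94), ([0.613, 0.376, 0.14], 0.91), ([0.469, 0.31, 0.134], 0.79)]
top clamp [([0.534, -0.032, 0.024], 0.66)]
top jaw [([0.538, -0.062, 0.103], 0.68)]
top crank_grip [([0.508, -0.218, 0.044], 0.51)]
top round_bin [([0.301, 0.456, 0.185], 0.85), ([0.402, 0.161, 0.002], 0.31)]
top sanitizer [([0.673, -0.36, 0.118], 0.82), ([0.412, -0.459, 0.028], 0.31)]
top steel_tray [([0.779, 0.016, 0.004], 0.78)]
top forceps [([0.403, 0.162, 0.002], 0.68)]
top vial_rack [([0.411, -0.46, 0.029], 0.63)]
top vial_a [([0.694, 0.214, 0.056], 0.72), ([0.756, 0.234, 0.057], 0.71), ([0.672, -0.358, 0.114], 0.46)]
```

View pics/scene0.png

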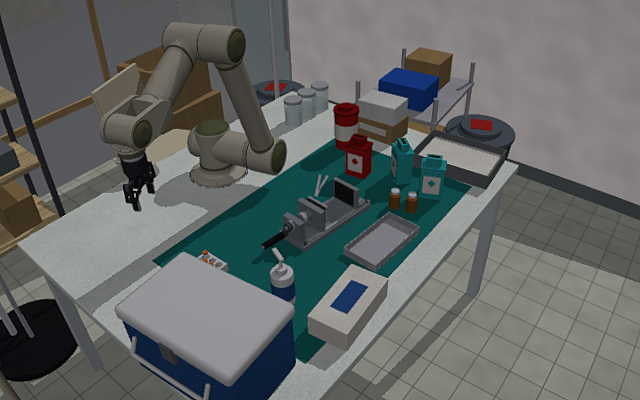

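View pics/top0.png

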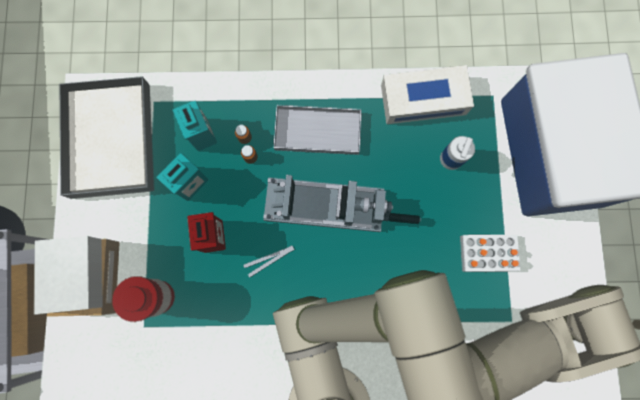

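View pics/wrist0.png

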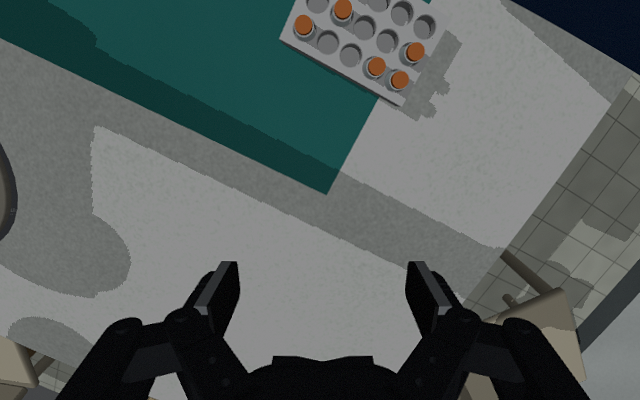

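```bash
cat > h.py <<'E'
import numpy as np,cv2
def load(f): return dict(np.load(f,allow_pickle=True))
def cloud(im):
    h,w=im['range_z'].shape; f=h/2/np.tan(np.radians(float(im['fov_y']))/2)
    K=np.array([[f,0,float(im['cx'])],[0,f,float(im['cy'])],[0,0,1]])
    u,v=np.meshgrid(np.arange(w),np.arange(h))
    p=cv2.undistortPoints(np.stack([u,v],-1).reshape(-1,1,2).astype(float),K,im['dist_coeffs']).reshape(h,w,2)
    z=im['range_z'].astype(float)
    P=np.stack([p[...,0]*z,p[...,1]*z,z],-1)
    T=im['cam_to_world']; W=P@T[:3,:3].T+T[:3,3]; W[z<=0]=np.nan
    return W
def rot(r):
    import cv2; return cv2.Rodrigues(np.array(r,float))[0]
def snap(n,f):
    from rig import optics
    im=optics.get_image(n); cv2.imwrite(f'pics/{f}.png',im['color']); np.savez(f'pics/{f}.npz',**im); return im
def proj(im,p):
    h,w=im['range_z'].shape; f=h/2/np.tan(np.radians(float(im['fov_y']))/2)
    K=np.array([[f,0,float(im['cx'])],[0,f,float(im['cy'])],[0,0,1]])
    T=np.linalg.inv(im['cam_to_world']); p=np.atleast_2d(p)@T[:3,:3].T+T[:3,3]
    return cv2.projectPoints(p.reshape(-1,1,3),np.zeros(3),np.zeros(3),K,im['dist_coeffs'])[0].reshape(-1,2)
E
python3 - <<'E'
from h import *
import cv2
for n in ['top','scene']:
    im=load(f'pics/{n}0.npz'); W=cloud(im); c=im['color'].astype(int)
    red=(c[...,2]>90)&(c[...,1]<60)&(c[...,0]<60)
    R=red&(abs(W[...,0]-.48)<.1)&(abs(W[...,1]-.3)<.08)
    Z=W[R]
    print(n,len(Z),np.histogram(Z[:,2],bins=np.arange(0,.2,.01)))
    for lo,hi in [(.155,.2),(.13,.15)]:
        m=R&(W[...,2]>lo)&(W[...,2]<hi)
        Q=W[m]
        if len(Q)>5:
            r=cv2.minAreaRect((Q[:,:2]*1000).astype(np.float32)); print(lo,len(Q),np.median(Q[:,2]),r)
    # clamp
    m=(abs(W[...,0]-.55)<.15)&(W[...,1]<.14)&(W[...,1]>-.35)&(W[...,2]>.01)&(W[...,2]<.2)
    for lo,hi in [(.1,.12),(.01,.03)]:
        Q=W[m&(W[...,2]>lo)&(W[...,2]<hi)]
        r=cv2.minAreaRect((Q[:,:2]*1000).astype(np.float32)); print('clamp',lo,len(Q),np.median(Q[:,2]),r)
    print('table z',np.nanmedian(W[(abs(W[...,0]-.4)<.05)&(abs(W[...,1]-.0)<.05)][:,2]))
im=load('pics/top0.npz');cv2.imwrite('pics/topz.png',cv2.resize(im['color'][160:260,170:440],None,fx=2.9,fy=2.9,interpolation=cv2.INTER_CUBIC))
im=load('pics/scene0.npz');cv2.imwrite('pics/scz.png',cv2.resize(im['color'][120:270,240:460],None,fx=3.5,fy=3.5,interpolation=cv2.INTER_CUBIC))
E
```

```text
top 621 (array([  0,   0,   0,   0,   0,   0,   0,   0,   0,   0,   0,   0,   0,
       178, 256,   0,  75, 112,   0]), array([0.  , 0.01, 0.02, 0.03, 0.04, 0.05, 0.06, 0.07, 0.08, 0.09, 0.1 ,
       0.11, 0.12, 0.13, 0.14, 0.15, 0.16, 0.17, 0.18, 0.19]))
0.155 187 0.17060233869316832 ((470.5882873535156, 323.9654846191406), (56.041587829589844, 33.44062423706055), 6.987968921661377)
0.13 434 0.14058365810324014 ((470.44793701171875, 323.1087646484375), (90.10958862304688, 65.808837890625), 6.923148155212402)
clamp 0.1 1113 0.10900241132038646 ((578.4427490234375, -120.66545104980469), (162.6387176513672, 489.7143859863281), 10.017244338989258)
clamp 0.01 2649 0.02124370088506189 ((551.2892456054688, -105.2880859375), (296.1728820800781, 491.0951232910156), 0.5072462558746338)
table z 0.0017034974950436155
scene 20 (array([0, 0, 0, 0, 0, 0, 0, 0, 0, 0, 0, 0, 2, 4, 2, 0, 7, 5, 0]), array([0.  , 0.01, 0.02, 0.03, 0.04, 0.05, 0.06, 0.07, 0.08, 0.09, 0.1 ,
       0.11, 0.12, 0.13, 0.14, 0.15, 0.16, 0.17, 0.18, 0.19]))
0.155 12 0.1694480971072671 ((470.6985778808594, 326.7191162109375), (28.705509185791016, 46.689430236816406), 86.42349243164062)
0.13 6 0.13826196302699917 ((504.1710510253906, 329.0755920410156), (15.114396095275879, 54.10299301147461), 6.466410160064697)
clamp 0.1 484 0.10705285508594731 ((580.7640991210938, -115.87580871582031), (159.59242248535156, 487.0184020996094), 8.959068298339844)
clamp 0.01 1127 0.020119739318984475 ((541.809814453125, -79.98554992675781), (272.1225891113281, 387.0773010253906), 11.476537704467773)
table z 0.0001253620579699799
```

View pics/topz.png

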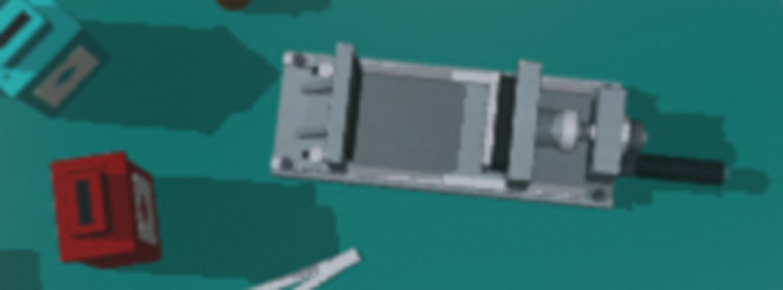

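View pics/scz.png

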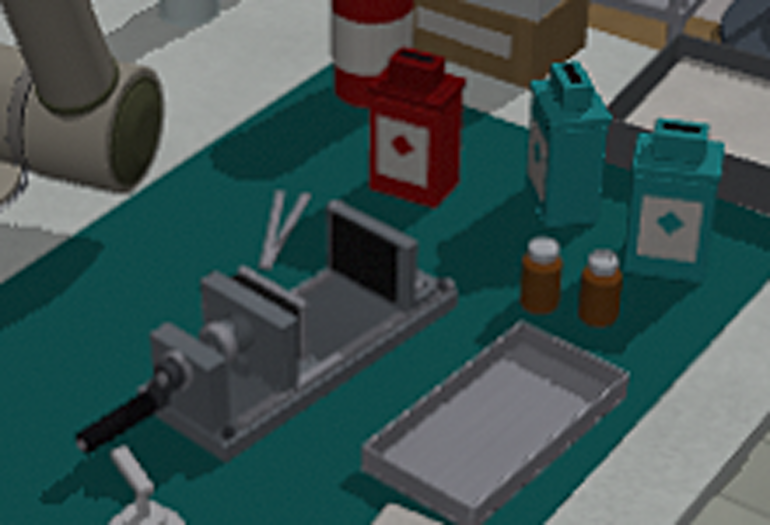

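```bash
python3 - <<'E'
from h import *
for n in ['top','scene']:
    im=load(f'pics/{n}0.npz'); W=cloud(im); z=W[...,2]
    roi=(W[...,0]>.44)&(W[...,0]<.65)&(W[...,1]<.2)&(W[...,1]>-.33)
    for lo,hi in [(.1,.12),(.014,.024),(.026,.031),(.02,.12)]:
        m=(roi&(z>lo)&(z<hi)).astype(np.uint8)
        k,L,st,_=cv2.connectedComponentsWithStats(m)
        for i in range(1,k):
            if st[i,4]>40:
                Q=W[L==i]; r=cv2.minAreaRect((Q[:,:2]*1000).astype(np.float32)); print(n,lo,st[i],np.round(np.median(Q,0),3),np.round(r[0],1),np.round(r[1],1),round(r[2],1))
    c=im['color'].astype(int)
    m=roi&(c.sum(-1)<110)&(W[...,1]<-.16)&(z>.015)
    Q=W[m];print('grip',len(Q),Q.min(0),Q.max(0)); 
    r=cv2.fitLine(Q.astype(np.float32),cv2.DIST_HUBER,0,.01,.01).ravel(); print(r)
E
```

```text
top 0.1 [282 175  12  42 325] [0.566 0.102 0.11 ] [566.1 100.9] [ 22.5 112.5] 83.5
top 0.1 [336 181  21  42 639] [ 0.547 -0.058  0.109] [547.5 -56.6] [ 48.7 112.3] 83.3
top 0.014 [264 182  13  33 240] [0.575 0.157 0.02 ] [573.9 156.6] [26.8 93.8] 83.1
top 0.014 [ 290  185   54   37 1232] [0.559 0.028 0.02 ] [557.6  19.4] [152.1  95.7] 83.0
top 0.014 [356 188  28  15 134] [ 0.582 -0.127  0.02 ] [ 577.9 -130.6] [40.3 81.3] 10.0
top 0.014 [323 208  59  24 380] [ 0.501 -0.107  0.02 ] [514.8 -77.9] [163.9  64.3] 84.0
top 0.014 [263 217  59   9 111] [0.505 0.094 0.02 ] [507.8  94.3] [166.3   9.6] 83.5
top 0.026 [304 182  23   6  49] [0.609 0.024 0.029] [611.5  26.8] [63.6 13.7] 83.7
top 0.026 [290 217  26   6  57] [0.509 0.06  0.028] [508.5  64.4] [71.5 12.4] 83.7
top 0.026 [320 219  24   7  67] [ 0.499 -0.014  0.029] [499.8 -17.4] [65.5 15.9] 83.5
top 0.02 [ 263  175  158   57 4545] [ 0.542 -0.027  0.039] [548.7 -48. ] [439.4 124.8] 83.3
grip 198 [ 0.49482545 -0.25868551  0.03809947] [ 0.52171848 -0.1768967   0.05842853]
[ 1.0896871e-01  9.9404490e-01  7.0497702e-04  5.0705642e-01
 -2.1675032e-01  4.9481511e-02]
scene 0.1 [334 178  26  16 152] [0.576 0.1   0.108] [571.8 101.9] [ 29.5 115.2] 83.6
scene 0.1 [298 197  30  20 298] [ 0.554 -0.063  0.107] [550.9 -55.3] [ 53.6 117.8] 83.7
scene 0.014 [286 199  85  50 665] [0.587 0.04  0.02 ] [564.1   2.5] [336.4 120.2] 84.1
scene 0.014 [304 225  15  17 111] [ 0.568 -0.094  0.019] [569.1 -94.7] [45.4 84.7] 37.3
scene 0.026 [316 222  19  15  44] [ 0.603 -0.063  0.028] [603.  -54.9] [90.6 15.5] 82.9
scene 0.02 [ 262  178  109   71 2609] [ 0.566 -0.073  0.065] [554.9 -45.9] [445.3 127.7] 82.8
grip 207 [ 0.49595975 -0.26212631  0.03082809] [ 0.59726784 -0.16159625  0.09073008]
[ 0.10759187  0.98375297  0.14371516  0.5173126  -0.21155827  0.04821221]
```

>>> play_rows(commands=[{"grip":-1,"x":0,"y":0,"z":0,"rz":0.174},{"rz":0.174},{"x":0.01,"y":-0.0244},{"x":0.0199,"y":-0.0488},{"x":0.0199,"y":-0.0488},{"x":0.0199,"y":-0.0488},{"x":0.0199,"y":-0.0488},{"x":0.0199,"y":-0.0488},{"x":0.0199,"y":-0.0488},{"x":0.0199,"y":-0.0488}], squeeze=60)

```text
invalid input at $.commands[0]: expected keys grip, x, y, z, rx, ry, rz
```

>>> play_rows(commands=[{"grip":-1,"x":0,"y":0,"z":0,"rx":0,"ry":0,"rz":0.174},{"grip":-1,"x":0,"y":0,"z":0,"rx":0,"ry":0,"rz":0.174},{"grip":-1,"x":0.01,"y":-0.0244,"z":0,"rx":0,"ry":0,"rz":0},{"grip":-1,"x":0.02,"y":-0.0488,"z":0,"rx":0,"ry":0,"rz":0},{"grip":-1,"x":0.02,"y":-0.0488,"z":0,"rx":0,"ry":0,"rz":0},{"grip":-1,"x":0.02,"y":-0.0488,"z":0,"rx":0,"ry":0,"rz":0},{"grip":-1,"x":0.02,"y":-0.0488,"z":0,"rx":0,"ry":0,"rz":0},{"grip":-1,"x":0.02,"y":-0.0488,"z":0,"rx":0,"ry":0,"rz":0},{"grip":-1,"x":0.02,"y":-0.0488,"z":0,"rx":0,"ry":0,"rz":0},{"grip":-1,"x":0.02,"y":-0.0488,"z":0,"rx":0,"ry":0,"rz":0}], squeeze=60)

```text
time_s: 2.4
position: [0.3536, -0.1073, 0.2456]
tool_rot: [[0.993, 0.121, 0.001], [0.121, -0.993, -0.0], [0.001, 0.001, -1.0]]
ft_force: [0.3, -0.3, -1.0]
grip_width: 0.0858
```

>>> play_rows(commands=[{"grip":-1,"x":0.0187,"y":-0.0459,"z":0,"rx":0,"ry":0,"rz":0},{"grip":-1,"x":0.0187,"y":-0.0459,"z":0,"rx":0,"ry":0,"rz":0},{"grip":-1,"x":0.0187,"y":-0.0459,"z":0,"rx":0,"ry":0,"rz":0},{"grip":-1,"x":0.0187,"y":-0.0459,"z":0,"rx":0,"ry":0,"rz":0},{"grip":-1,"x":0.0187,"y":-0.0459,"z":0,"rx":0,"ry":0,"rz":0},{"grip":-1,"x":0.0187,"y":-0.0459,"z":0,"rx":0,"ry":0,"rz":0},{"grip":-1,"x":0.0187,"y":-0.0459,"z":0,"rx":0,"ry":0,"rz":0},{"grip":-1,"x":0.0187,"y":-0.0459,"z":0,"rx":0,"ry":0,"rz":0},{"grip":-1,"x":0.0187,"y":-0.0459,"z":0,"rx":0,"ry":0,"rz":0},{"grip":-1,"x":0,"y":0,"z":0,"rx":0,"ry":0,"rz":0}])

```text
time_s: 3.65
position: [0.4703, 0.324, 0.2445]
tool_rot: [[0.992, 0.125, -0.0], [0.125, -0.992, 0.0], [-0.0, -0.0, -1.0]]
ft_force: [-0.1, -1.2, -0.0]
grip_width: 0.0854
```

```bash
python3 - <<'E'
from h import *
im=snap('wrist','w1'); W=cloud(im); c=im['color'].astype(int)
from rig import env; s=env.observe(); print(s['position'],s['q'],s['time_s'])
R=(c[...,2]>70)&(c[...,1]<60)&(c[...,0]<60)&(W[...,2]>.16)&(W[...,2]<.18)
Q=W[R];print(len(Q),np.median(Q[:,2]),cv2.minAreaRect((Q[:,:2]*1000).astype(np.float32)))
E
```

```text
[0.47007901 0.32248886 0.24472325] [ 2.25598530e+01  2.38850191e+01  7.10808647e+01 -7.85410007e-03
  8.50835103e+01  1.05466246e+02] 3.7
2679 0.1699020520705707 ((397.18438720703125, 405.73687744140625), (97.34039306640625, 277.22784423828125), 51.79296112060547)
```

View pics/w1.png

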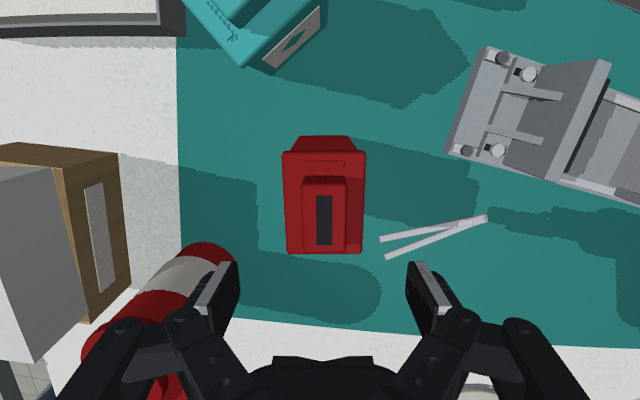

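```bash
python3 - <<'E'
from h import *
im=load('pics/w1.npz'); W=cloud(im); c=im['color'].astype(int)
R=(W[...,2]>.16)&(W[...,2]<.18); R[:, :270]=0; R[:,380:]=0; R[260:]=0
Q=W[R];print(len(Q),np.median(Q[:,2]),cv2.minAreaRect((Q[:,:2]*1000).astype(np.float32)))
R=(W[...,2]>.132)&(W[...,2]<.15); R[:, :270]=0; R[:,380:]=0; R[260:]=0
Q=W[R];print(len(Q),np.median(Q[:,2]),cv2.minAreaRect((Q[:,:2]*1000).astype(np.float32)))
E
```

```text
3189 0.17010806751484742 ((470.9984436035156, 323.5567626953125), (54.685306549072266, 34.02446746826172), 7.526478290557861)
5923 0.1400357725764778 ((523.0698852539062, 331.89593505859375), (199.2113037109375, 70.47137451171875), 9.133419036865234)
```

>>> play_rows(commands=[{"grip":-1,"x":0.001,"y":-0.0005,"z":0.029,"rx":0,"ry":0,"rz":0},{"grip":-1,"x":0,"y":0,"z":0.029,"rx":0,"ry":0,"rz":0},{"grip":-1,"x":0,"y":0,"z":0.0285,"rx":0,"ry":0,"rz":0},{"grip":1,"x":0,"y":0,"z":0,"rx":0,"ry":0,"rz":0},{"grip":1,"x":0,"y":0,"z":0,"rx":0,"ry":0,"rz":0},{"grip":1,"x":0,"y":0,"z":0,"rx":0,"ry":0,"rz":0},{"grip":1,"x":0,"y":0,"z":0,"rx":0,"ry":0,"rz":0},{"grip":1,"x":0,"y":0,"z":0,"rx":0,"ry":0,"rz":0}], squeeze=50)

```text
time_s: 4.7
position: [0.4719, 0.3225, 0.1605]
tool_rot: [[0.993, 0.122, 0.003], [0.122, -0.993, 0.001], [0.003, -0.001, -1.0]]
ft_force: [-1.0, 0.1, 6.4]
grip_width: 0.0329
```

>>> play_rows(commands=[{"grip":1,"x":0,"y":0,"z":-0.02,"rx":0,"ry":0,"rz":0},{"grip":1,"x":0,"y":0,"z":-0.04,"rx":0,"ry":0,"rz":0},{"grip":1,"x":0,"y":0,"z":-0.04,"rx":0,"ry":0,"rz":0},{"grip":1,"x":0,"y":0,"z":-0.04,"rx":0,"ry":0,"rz":0},{"grip":1,"x":0,"y":0,"z":0,"rx":0,"ry":0,"rz":0}])

```text
time_s: 5.32
position: [0.4717, 0.3225, 0.3014]
tool_rot: [[0.993, 0.122, 0.005], [0.122, -0.993, 0.002], [0.005, -0.001, -1.0]]
ft_force: [1.0, -0.5, -4.8]
grip_width: 0.0332
```

```bash
python3 - <<'E'
from h import *
im=snap('wrist','w2'); snap('scene','s2')
from rig import env; s=env.observe(); print(s['position'],s['q'],s['time_s'],s['ft_force'])
E
```

```text
[0.47070716 0.32201629 0.29753117] [2.24865432e+01 2.22419673e+01 6.50330338e+01 8.25169328e-04
 9.28481153e+01 1.05507363e+02] 5.425 [-0.02557867 -0.16292156 -3.98359777]
```

View pics/s2.png

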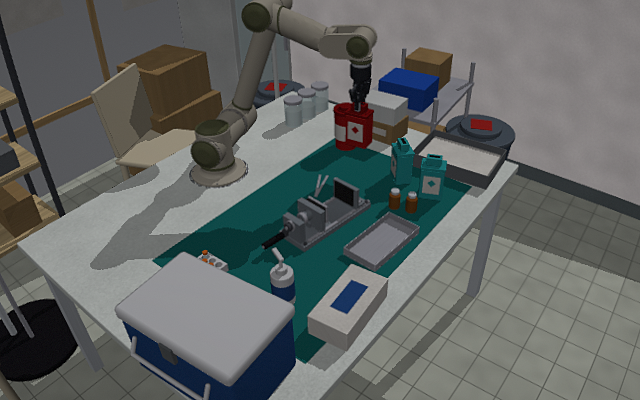

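View pics/w2.png

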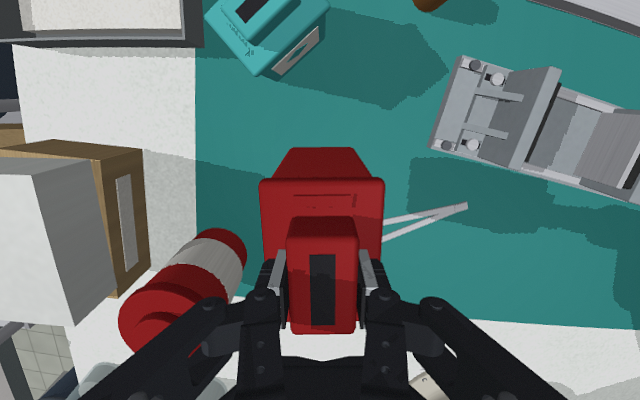

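```bash
cat >> h.py <<'E'
def plan(target,yaw_y,n,nrot=None):
    """rows to go to target (tool down) with tool y at world angle yaw_y deg; n rows"""
    from rig import env
    s=env.observe(); R=np.array(s['tool_rot']); p=np.array(s['position'])
    a=np.degrees(np.arctan2(R[1,1],R[0,1])); d=(yaw_y-a+180)%360-180
    dp=(np.array(target)-p)/n
    print('from',p.round(4),a.round(2),'turn',round(d,2))
    for i in range(n):
        ai=np.radians(a+d*i/n)
        y=np.array([np.cos(ai),np.sin(ai),0]); z=np.array([0,0,-1.]); x=np.cross(y,z)
        print(i,np.round([dp@x,dp@y,dp@z,-np.radians(d)/n],4))
E
python3 -c "
from h import *
plan([.5572,.0288,.298],-6.6,10)"
```

```text
from [0.4707 0.322  0.2975] -83.02 turn 76.42
0 [ 0.005   0.0302 -0.     -0.1334]
1 [ 0.001   0.0306 -0.     -0.1334]
2 [-0.0031  0.0304 -0.     -0.1334]
3 [-0.0071  0.0297 -0.     -0.1334]
4 [-0.011   0.0285 -0.     -0.1334]
5 [-0.0147  0.0268 -0.     -0.1334]
6 [-0.0181  0.0246 -0.     -0.1334]
7 [-0.0213  0.022  -0.     -0.1334]
8 [-0.024   0.019  -0.     -0.1334]
9 [-0.0263  0.0156 -0.     -0.1334]
```

>>> play_rows(commands=[{"grip":1,"x":0.005,"y":0.0302,"z":0,"rx":0,"ry":0,"rz":-0.1334},{"grip":1,"x":0.001,"y":0.0306,"z":0,"rx":0,"ry":0,"rz":-0.1334},{"grip":1,"x":-0.0031,"y":0.0304,"z":0,"rx":0,"ry":0,"rz":-0.1334},{"grip":1,"x":-0.0071,"y":0.0297,"z":0,"rx":0,"ry":0,"rz":-0.1334},{"grip":1,"x":-0.011,"y":0.0285,"z":0,"rx":0,"ry":0,"rz":-0.1334},{"grip":1,"x":-0.0147,"y":0.0268,"z":0,"rx":0,"ry":0,"rz":-0.1334},{"grip":1,"x":-0.0181,"y":0.0246,"z":0,"rx":0,"ry":0,"rz":-0.1334},{"grip":1,"x":-0.0213,"y":0.022,"z":0,"rx":0,"ry":0,"rz":-0.1334},{"grip":1,"x":-0.024,"y":0.019,"z":0,"rx":0,"ry":0,"rz":-0.1334},{"grip":1,"x":-0.0263,"y":0.0156,"z":0,"rx":0,"ry":0,"rz":-0.1334},{"grip":1,"x":0,"y":0,"z":0,"rx":0,"ry":0,"rz":0}])

```text
time_s: 6.8
position: [0.5577, 0.0273, 0.2964]
tool_rot: [[0.117, 0.993, -0.004], [0.993, -0.117, 0.0], [-0.0, -0.004, -1.0]]
ft_force: [-0.6, -0.1, -3.9]
grip_width: 0.033
```

```bash
python3 - <<'E'
from h import *
im=snap('wrist','w3'); t=snap('top','t3')
from rig import env; s=env.observe(); print(s['position'],s['q'],s['time_s'],s['ft_force'],np.round(s['tool_rot'],3).tolist())
E
```

```text
[0.55730435 0.02919302 0.29728778] [-9.16471576e+00  2.09660849e+01  6.70596174e+01  1.97868825e-02
  9.21583910e+01 -2.47404466e+00] 6.9 [ 0.42255445  0.97487208 -3.98374466] [[0.116, 0.993, -0.003], [0.993, -0.116, 0.001], [0.0, -0.003, -1.0]]
```

View pics/w3.png

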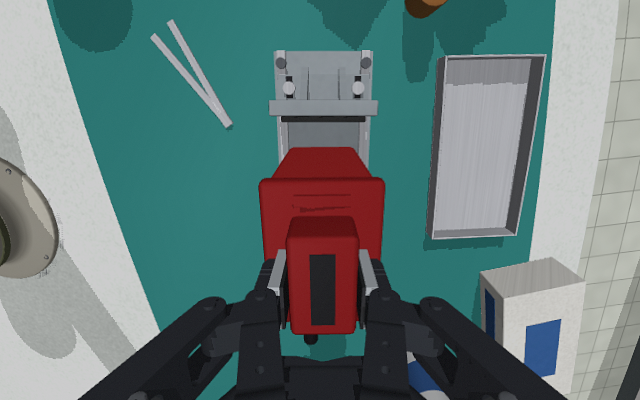

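```bash
python3 - <<'E'
from h import *
im=load('pics/w3.npz'); W=cloud(im)
d=np.array([.1158,.9933]); nn=np.array([-.9933,.1158])
sub=W[40:150,255:390]; z=sub[...,2]; S=sub[...,:2]@d-.0927; T=sub[...,:2]@nn+.5504
m=(z>.104)&(z<.115); print('rear top s',np.percentile(S[m],[1,99]),'t',np.percentile(T[m],[1,99]),m.sum())
m=(z>.015)&(z<.035)&(S<.05); print('bed',np.nanmedian(z[m]),np.percentile(T[m],[1,99]))
m=(z>.03)&(z<.1)&(S<.08); print('face',np.percentile(S[m],[5,50,95]),m.sum())
m=(z>.104)&(z<.115);Q=sub[m];print(cv2.minAreaRect((Q[:,:2]*1000).astype(np.float32)))
E
```

```text
rear top s [0.06333183 0.08432234] t [-0.05421371  0.05390684] 2243
bed 0.020345675847466327 [-0.06155586  0.06053418]
face [0.02280666 0.0300748  0.04576821] 7
((565.927001953125, 101.66519165039062), (21.105466842651367, 111.7932357788086), 83.2118911743164)
```

>>> play_rows(commands=[{"grip":1,"x":0,"y":0,"z":0.03,"rx":0,"ry":0.003,"rz":0},{"grip":1,"x":0,"y":0,"z":0.03,"rx":0,"ry":0,"rz":0},{"grip":1,"x":0,"y":0,"z":0.03,"rx":0,"ry":0,"rz":0},{"grip":1,"x":0,"y":0,"z":0.02,"rx":0,"ry":0,"rz":0},{"grip":1,"x":0,"y":0,"z":0.003,"rx":0,"ry":0,"rz":0},{"grip":1,"x":0,"y":0,"z":0,"rx":0,"ry":0,"rz":0}])

```text
time_s: 7.65
position: [0.5579, 0.0297, 0.1863]
tool_rot: [[0.115, 0.993, 0.001], [0.993, -0.115, 0.003], [0.003, 0.0, -1.0]]
ft_force: [-0.2, -0.4, -3.3]
grip_width: 0.0331
```

>>> play_rows(commands=[{"grip":1,"x":0,"y":0,"z":0.003,"rx":0,"ry":0,"rz":0},{"grip":1,"x":0,"y":0,"z":0.0015,"rx":0,"ry":0,"rz":0},{"grip":1,"x":0,"y":0,"z":0,"rx":0,"ry":0,"rz":0}])

```text
time_s: 8.02
position: [0.5578, 0.0292, 0.1815]
tool_rot: [[0.115, 0.993, 0.0], [0.993, -0.115, 0.003], [0.003, 0.0, -1.0]]
ft_force: [0.1, -1.0, -3.9]
grip_width: 0.0333
```

>>> play_rows(commands=[{"grip":1,"x":0,"y":0,"z":0.001,"rx":0,"ry":0,"rz":0},{"grip":1,"x":0,"y":0,"z":0.001,"rx":0,"ry":0,"rz":0}])

```text
time_s: 8.28
position: [0.558, 0.0292, 0.1805]
tool_rot: [[0.115, 0.993, 0.002], [0.993, -0.115, 0.003], [0.003, 0.001, -1.0]]
ft_force: [-4.3, 0.8, 10.2]
grip_width: 0.033
```

>>> play_rows(commands=[{"grip":-1,"x":0,"y":0,"z":0,"rx":0,"ry":0,"rz":0},{"grip":-1,"x":0,"y":0,"z":0,"rx":0,"ry":0,"rz":0},{"grip":-1,"x":0,"y":0,"z":0,"rx":0,"ry":0,"rz":0},{"grip":-1,"x":0,"y":0,"z":0,"rx":0,"ry":0,"rz":0},{"grip":-1,"x":0,"y":0,"z":-0.03,"rx":0,"ry":0,"rz":0},{"grip":-1,"x":0,"y":0,"z":-0.05,"rx":0,"ry":0,"rz":0},{"grip":-1,"x":-0.05,"y":0,"z":0,"rx":0,"ry":0,"rz":0},{"grip":-1,"x":-0.06,"y":0,"z":0,"rx":0,"ry":0,"rz":0},{"grip":-1,"x":-0.06,"y":0,"z":0,"rx":0,"ry":0,"rz":0},{"grip":-1,"x":-0.06,"y":0,"z":0,"rx":0,"ry":0,"rz":0},{"grip":-1,"x":-0.06,"y":0,"z":0,"rx":0,"ry":0,"rz":0},{"grip":-1,"x":0,"y":0,"z":0,"rx":0,"ry":0,"rz":0}])

```text
time_s: 9.78
position: [0.5237, -0.2629, 0.2577]
tool_rot: [[0.12, 0.993, -0.0], [0.993, -0.12, 0.003], [0.003, -0.001, -1.0]]
ft_force: [-0.0, 0.1, -0.9]
grip_width: 0.0857
```

```bash
python3 - <<'E'
from h import *
im=snap('wrist','w4'); t=snap('top','t4'); snap('scene','s4')
from rig import env; s=env.observe(); print(s['position'],s['q'],s['time_s'],s['ft_force'],np.round(s['tool_rot'],3).tolist())
for nme in ['w4','t4']:
    im=load(f'pics/{nme}.npz'); W=cloud(im)
    d=np.array([.1158,.9933]); nn=np.array([-.9933,.1158])
    z=W[...,2]; S=W[...,:2]@d-.0927; T=W[...,:2]@nn+.5504
    c=im['color'].astype(int)
    m=(S>-.31)&(S<-.21)&(abs(T)<.07)&(z>.012)&(z<.15)&(c.sum(-1)<150)
    print(nme,'grip',m.sum(),'S',np.percentile(S[m],[1,99]),'T',np.percentile(T[m],[1,10,50,90,99]),'z',np.percentile(z[m],[1,50,99]))
    m=(S>-.30)&(S<-.21)&(abs(T)<.07)&(z>.012)&(c.sum(-1)<150)
    for lo in np.arange(-.29,-.21,.02):
        k=m&(S>lo)&(S<lo+.02)
        if k.sum(): print(lo,T[k].mean(),T[k].min(),T[k].max(),z[k].max(),T[k][np.argmax(z[k])])
    m=(S>-.1)&(S<.1)&(abs(T)<.07)&(z>.18)&(z<.2)
    if m.sum()>5:
        Q=np.stack([S[m],T[m]],-1);print('hatch',cv2.minAreaRect((Q*1000).astype(np.float32)))
    m=(S>-.16)&(S<-.05)&(abs(T)<.07)&(z>.1)&(z<.115)
    print('jaw',np.percentile(S[m],[1,99]),np.percentile(T[m],[1,99]))
E
```

```text
[ 0.52458596 -0.2585297   0.25838726] [-37.89456432  24.91689158  67.10635955   0.16230259  88.08551811
 -31.33194516] 9.925 [ 0.00108901 -0.18978811  0.66848904] [[0.114, 0.993, 0.0], [0.993, -0.114, 0.003], [0.003, -0.0, -1.0]]
w4 grip 1503 S [-0.29118428 -0.21046778] T [0.00909798 0.01105077 0.02002042 0.02965716 0.03237157] z [0.03917309 0.04864738 0.05164613]
-0.29 0.0006589400303018781 -0.06999946723387451 0.06999963140970333 0.33889517287656756 0.01792969980921011
-0.26999999999999996 0.0201988935381074 0.009314123104276595 0.03276517153222769 0.05319470223608447 0.021439200633531663
-0.24999999999999994 0.02024941178876735 0.009118075718902108 0.032667874384413764 0.05213845628853947 0.021314592109102803
-0.22999999999999993 0.020130065394911058 0.008894211460600987 0.03271954952766809 0.05175582897367731 0.020701220329127135
jaw [-0.14464428 -0.13298542] [-0.00567462  0.00364575]
t4 grip 86 S [-0.24095182 -0.2103872 ] T [0.0095564  0.01333682 0.02364931 0.03125637 0.03264916] z [0.04036598 0.04808519 0.05634538]
-0.29 0.03450471983487361 0.02359177259241496 0.03923080136635926 0.43947553822512364 0.03904000708467659
-0.26999999999999996 0.018908949077777543 0.001294966769401329 0.03256542535794127 0.4425365484922683 0.012332016772616416
-0.24999999999999994 0.02495957452342754 0.012242242865142416 0.03173451790581572 0.05499039368960035 0.024447744450678988
-0.22999999999999993 0.02207028885297788 0.008965795554187195 0.032682529007167505 0.06056687162237484 0.0213678361333689
hatch ((-0.48373985290527344, 0.008077621459960938), (55.6715202331543, 35.19077682495117), 0.5115678906440735)
jaw [-0.14076873 -0.0616199 ] [-0.0544963   0.05474549]
```

View pics/w4.png

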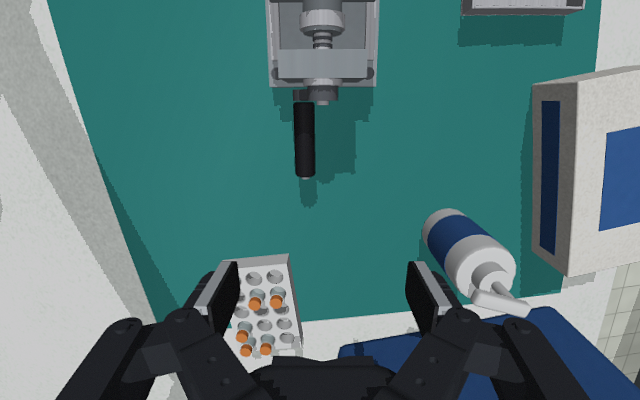

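View pics/s4.png

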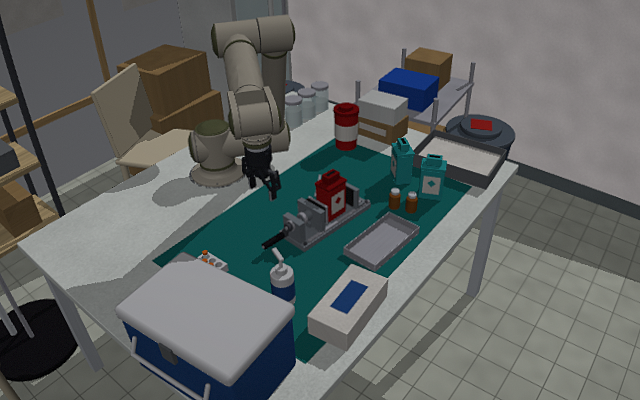

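>>> play_rows(commands=[{"grip":-1,"x":0.0267,"y":-0.0221,"z":0,"rx":0,"ry":0,"rz":0},{"grip":-1,"x":0,"y":0,"z":0.05,"rx":0,"ry":0,"rz":0},{"grip":-1,"x":0,"y":0,"z":0.05,"rx":0,"ry":0,"rz":0},{"grip":-1,"x":0,"y":0,"z":0.05,"rx":0,"ry":0,"rz":0},{"grip":-1,"x":0,"y":0,"z":0.04,"rx":0,"ry":0,"rz":0},{"grip":-1,"x":0,"y":0,"z":0.022,"rx":0,"ry":0,"rz":0},{"grip":-1,"x":0,"y":0,"z":0.01,"rx":0,"ry":0,"rz":0},{"grip":-1,"x":0,"y":0,"z":0,"rx":0,"ry":0,"rz":0}])

```text
time_s: 10.92
position: [0.506, -0.2287, 0.0368]
tool_rot: [[0.114, 0.994, 0.0], [0.994, -0.114, 0.003], [0.003, 0.0, -1.0]]
ft_force: [0.2, 0.6, 0.7]
grip_width: 0.0856
```

>>> play_rows(commands=[{"grip":1,"x":0,"y":0,"z":0.001,"rx":0,"ry":0,"rz":0},{"grip":1,"x":0,"y":0,"z":0,"rx":0,"ry":0,"rz":0},{"grip":1,"x":0,"y":0,"z":0,"rx":0,"ry":0,"rz":0},{"grip":1,"x":0,"y":0,"z":0,"rx":0,"ry":0,"rz":0},{"grip":1,"x":0,"y":0,"z":0,"rx":0,"ry":0,"rz":0},{"grip":1,"x":0,"y":0,"z":0,"rx":0,"ry":0,"rz":0}], squeeze=40)

```text
time_s: 11.68
position: [0.5062, -0.2295, 0.0359]
tool_rot: [[0.115, 0.993, 0.002], [0.993, -0.115, 0.002], [0.003, 0.001, -1.0]]
ft_force: [4.6, 1.2, 3.3]
grip_width: 0.0229
```

```bash
python3 - <<'E'
from h import *
im=snap('wrist','w5'); snap('scene','s5')
from rig import env; s=env.observe(); print(s['position'],s['time_s'],s['ft_force'],s['wrist_torque'])
im=load('pics/s5.npz');cv2.imwrite('pics/s5z.png',cv2.resize(im['color'][170:280,220:380],None,fx=4.5,fy=4.5,interpolation=cv2.INTER_CUBIC))
E
```

```text
[ 0.50615874 -0.22954818  0.03589361] 11.775 [3.75239629 1.12055277 4.81376357] [ 0.15793256 -0.5856389  -0.05455135]
```

View pics/w5.png

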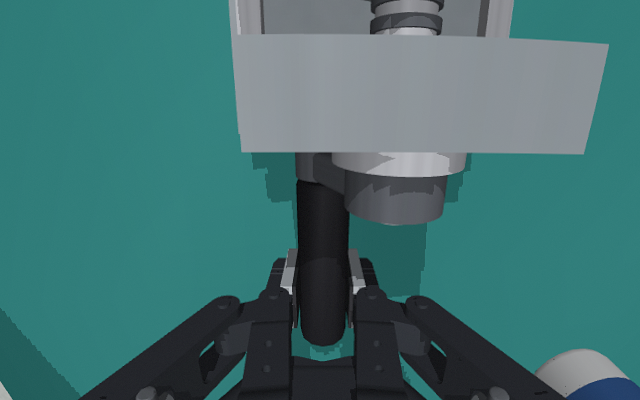

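View pics/s5z.png

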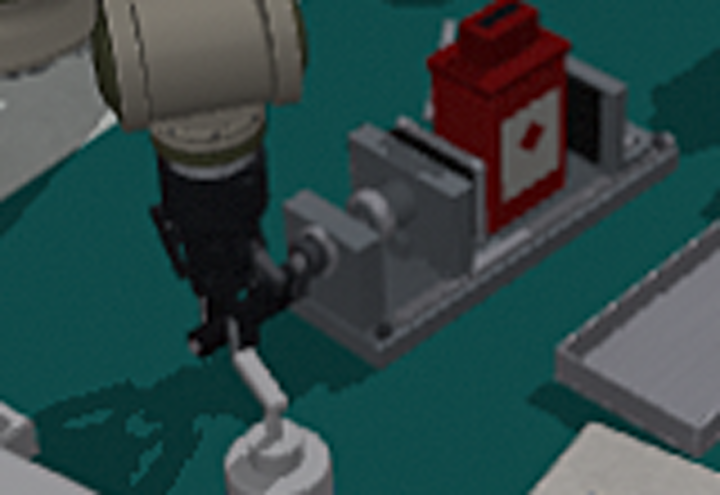

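```bash
cat >> h.py <<'E'
def arc(p0,step,n,r=.045):
    import json
    out=[]
    for i in range(n):
        a,b=np.radians(p0+i*step),np.radians(p0+(i+1)*step)
        dT=r*(np.cos(b)-np.cos(a)); dz=r*(np.sin(b)-np.sin(a))
        out.append({"grip":1,"x":0,"y":round(-dT,4),"z":round(-dz,4),"rx":0,"ry":0,"rz":0})
    print('to',p0+n*step,json.dumps(out))
def st():
    from rig import env
    s=env.observe(); p=np.array(s['position']); F=np.array(s['ft_force'])
    d=np.array([.1158,.9933]); nn=np.array([-.9933,.1158])
    T=p[:2]@nn+.5504; z=p[2]+.0035-.078; ph=np.arctan2(z,T)
    f=np.array([F[:2]@nn,F[2]]); rad=np.array([np.cos(ph),np.sin(ph)]); tan=np.array([-rad[1],rad[0]])
    print('t',s['time_s'],'S',round(p[:2]@d-.0927,4),'phi',np.degrees(ph).round(1),'r',np.hypot(T,z).round(4),'Frad',(f@rad).round(2),'Ftan',(f@tan).round(2),'Fx',(F[:2]@d).round(2),'tq',np.round(s['wrist_torque'],2),'w',round(s['grip_width'],4))
E
python3 -c "
from h import *
st(); arc(-61,10,12)"
```

```text
t 11.775 S -0.2621 phi -61.4 r 0.044 Frad -5.95 Ftan -0.85 Fx 1.55 tq [ 0.16 -0.59 -0.05] w 0.0227
to 59 [{"grip": 1, "x": 0, "y": -0.0065, "z": -0.0044, "rx": 0, "ry": 0, "rz": 0}, {"grip": 1, "x": 0, "y": -0.0056, "z": -0.0054, "rx": 0, "ry": 0, "rz": 0}, {"grip": 1, "x": 0, "y": -0.0046, "z": -0.0063, "rx": 0, "ry": 0, "rz": 0}, {"grip": 1, "x": 0, "y": -0.0034, "z": -0.0071, "rx": 0, "ry": 0, "rz": 0}, {"grip": 1, "x": 0, "y": -0.0022, "z": -0.0075, "rx": 0, "ry": 0, "rz": 0}, {"grip": 1, "x": 0, "y": -0.0008, "z": -0.0078, "rx": 0, "ry": 0, "rz": 0}, {"grip": 1, "x": 0, "y": 0.0005, "z": -0.0078, "rx": 0, "ry": 0, "rz": 0}, {"grip": 1, "x": 0, "y": 0.0019, "z": -0.0076, "rx": 0, "ry": 0, "rz": 0}, {"grip": 1, "x": 0, "y": 0.0032, "z": -0.0072, "rx": 0, "ry": 0, "rz": 0}, {"grip": 1, "x": 0, "y": 0.0044, "z": -0.0065, "rx": 0, "ry": 0, "rz": 0}, {"grip": 1, "x": 0, "y": 0.0054, "z": -0.0056, "rx": 0, "ry": 0, "rz": 0}, {"grip": 1, "x": 0, "y": 0.0063, "z": -0.0046, "rx": 0, "ry": 0, "rz": 0}]
```

>>> play_rows(commands=[{"grip":1,"x":0,"y":-0.0065,"z":-0.0044,"rx":0,"ry":0,"rz":0},{"grip":1,"x":0,"y":-0.0056,"z":-0.0054,"rx":0,"ry":0,"rz":0},{"grip":1,"x":0,"y":-0.0046,"z":-0.0063,"rx":0,"ry":0,"rz":0},{"grip":1,"x":0,"y":-0.0034,"z":-0.0071,"rx":0,"ry":0,"rz":0},{"grip":1,"x":0,"y":-0.0022,"z":-0.0075,"rx":0,"ry":0,"rz":0},{"grip":1,"x":0,"y":-0.0008,"z":-0.0078,"rx":0,"ry":0,"rz":0}])

```text
time_s: 12.52
position: [0.4826, -0.2268, 0.0735]
tool_rot: [[0.115, 0.993, -0.0], [0.993, -0.115, 0.004], [0.004, -0.001, -1.0]]
ft_force: [5.6, 0.4, -6.1]
grip_width: 0.0225
```

```bash
python3 -c "
from h import *
st()"
```

```text
t 12.525 S -0.2621 phi -1.3 r 0.0448 Frad -5.34 Ftan -6.2 Fx 1.05 tq [-0.15 -0.97  0.02] w 0.0225
```

```bash
python3 -c "
from h import *
arc(-1,15,12);arc(179,15,12)"
```

```text
to 179 [{"grip": 1, "x": 0, "y": 0.0013, "z": -0.0117, "rx": 0, "ry": 0, "rz": 0}, {"grip": 1, "x": 0, "y": 0.0043, "z": -0.0109, "rx": 0, "ry": 0, "rz": 0}, {"grip": 1, "x": 0, "y": 0.007, "z": -0.0094, "rx": 0, "ry": 0, "rz": 0}, {"grip": 1, "x": 0, "y": 0.0092, "z": -0.0073, "rx": 0, "ry": 0, "rz": 0}, {"grip": 1, "x": 0, "y": 0.0108, "z": -0.0047, "rx": 0, "ry": 0, "rz": 0}, {"grip": 1, "x": 0, "y": 0.0116, "z": -0.0017, "rx": 0, "ry": 0, "rz": 0}, {"grip": 1, "x": 0, "y": 0.0117, "z": 0.0013, "rx": 0, "ry": 0, "rz": 0}, {"grip": 1, "x": 0, "y": 0.0109, "z": 0.0043, "rx": 0, "ry": 0, "rz": 0}, {"grip": 1, "x": 0, "y": 0.0094, "z": 0.007, "rx": 0, "ry": 0, "rz": 0}, {"grip": 1, "x": 0, "y": 0.0073, "z": 0.0092, "rx": 0, "ry": 0, "rz": 0}, {"grip": 1, "x": 0, "y": 0.0047, "z": 0.0108, "rx": 0, "ry": 0, "rz": 0}, {"grip": 1, "x": 0, "y": 0.0017, "z": 0.0116, "rx": 0, "ry": 0, "rz": 0}]
to 359 [{"grip": 1, "x": 0, "y": -0.0013, "z": 0.0117, "rx": 0, "ry": 0, "rz": 0}, {"grip": 1, "x": 0, "y": -0.0043, "z": 0.0109, "rx": 0, "ry": 0, "rz": 0}, {"grip": 1, "x": 0, "y": -0.007, "z": 0.0094, "rx": 0, "ry": 0, "rz": 0}, {"grip": 1, "x": 0, "y": -0.0092, "z": 0.0073, "rx": 0, "ry": 0, "rz": 0}, {"grip": 1, "x": 0, "y": -0.0108, "z": 0.0047, "rx": 0, "ry": 0, "rz": 0}, {"grip": 1, "x": 0, "y": -0.0116, "z": 0.0017, "rx": 0, "ry": 0, "rz": 0}, {"grip": 1, "x": 0, "y": -0.0117, "z": -0.0013, "rx": 0, "ry": 0, "rz": 0}, {"grip": 1, "x": 0, "y": -0.0109, "z": -0.0043, "rx": 0, "ry": 0, "rz": 0}, {"grip": 1, "x": 0, "y": -0.0094, "z": -0.007, "rx": 0, "ry": 0, "rz": 0}, {"grip": 1, "x": 0, "y": -0.0073, "z": -0.0092, "rx": 0, "ry": 0, "rz": 0}, {"grip": 1, "x": 0, "y": -0.0047, "z": -0.0108, "rx": 0, "ry": 0, "rz": 0}, {"grip": 1, "x": 0, "y": -0.0017, "z": -0.0116, "rx": 0, "ry": 0, "rz": 0}]
```

>>> play_rows(commands=[{"grip":1,"x":0,"y":0.0013,"z":-0.0117,"rx":0,"ry":0,"rz":0},{"grip":1,"x":0,"y":0.0043,"z":-0.0109,"rx":0,"ry":0,"rz":0},{"grip":1,"x":0,"y":0.007,"z":-0.0094,"rx":0,"ry":0,"rz":0},{"grip":1,"x":0,"y":0.0092,"z":-0.0073,"rx":0,"ry":0,"rz":0},{"grip":1,"x":0,"y":0.0108,"z":-0.0047,"rx":0,"ry":0,"rz":0},{"grip":1,"x":0,"y":0.0116,"z":-0.0017,"rx":0,"ry":0,"rz":0}])

```text
time_s: 13.28
position: [0.5265, -0.232, 0.1207]
tool_rot: [[0.114, 0.993, -0.001], [0.993, -0.114, 0.003], [0.003, -0.002, -1.0]]
ft_force: [-6.8, -0.2, -1.3]
grip_width: 0.0227
```

```bash
python3 -c "
from h import *
st()"
```

```text
t 13.275 S -0.2621 phi 89.2 r 0.0462 Frad -1.21 Ftan -6.79 Fx -1.01 tq [0.04 0.94 0.17] w 0.0227
```

>>> play_rows(commands=[{"grip":1,"x":0,"y":0.0117,"z":0.0013,"rx":0,"ry":0,"rz":0},{"grip":1,"x":0,"y":0.0109,"z":0.0043,"rx":0,"ry":0,"rz":0},{"grip":1,"x":0,"y":0.0094,"z":0.007,"rx":0,"ry":0,"rz":0},{"grip":1,"x":0,"y":0.0073,"z":0.0092,"rx":0,"ry":0,"rz":0},{"grip":1,"x":0,"y":0.0047,"z":0.0108,"rx":0,"ry":0,"rz":0},{"grip":1,"x":0,"y":0.0017,"z":0.0116,"rx":0,"ry":0,"rz":0}])

```text
time_s: 14.02
position: [0.5725, -0.2372, 0.0753]
tool_rot: [[0.115, 0.993, 0.001], [0.993, -0.115, 0.003], [0.003, 0.001, -1.0]]
ft_force: [-5.6, -0.1, 4.7]
grip_width: 0.0227
```

```bash
python3 -c "
from h import *
st()"
```

```text
t 14.025 S -0.262 phi 179.0 r 0.0457 Frad -5.43 Ftan -4.78 Fx -0.69 tq [0.1  0.86 0.25] w 0.0227
```

>>> play_rows(commands=[{"grip":1,"x":0,"y":-0.0013,"z":0.0117,"rx":0,"ry":0,"rz":0},{"grip":1,"x":0,"y":-0.0043,"z":0.0109,"rx":0,"ry":0,"rz":0},{"grip":1,"x":0,"y":-0.007,"z":0.0094,"rx":0,"ry":0,"rz":0},{"grip":1,"x":0,"y":-0.0092,"z":0.0073,"rx":0,"ry":0,"rz":0},{"grip":1,"x":0,"y":-0.0108,"z":0.0047,"rx":0,"ry":0,"rz":0},{"grip":1,"x":0,"y":-0.0116,"z":0.0017,"rx":0,"ry":0,"rz":0}])

```text
time_s: 14.78
position: [0.53, -0.2323, 0.0305]
tool_rot: [[0.116, 0.993, 0.006], [0.993, -0.116, 0.001], [0.002, 0.006, -1.0]]
ft_force: [5.8, 2.1, 8.0]
grip_width: 0.0227
```

```bash
python3 -c "
from h import *
st()"
```

```text
t 14.775 S -0.2621 phi -93.8 r 0.0441 Frad -7.58 Ftan -5.99 Fx 2.72 tq [ 0.41 -0.91  0.  ] w 0.0227
```

>>> play_rows(commands=[{"grip":1,"x":0,"y":-0.0117,"z":-0.0013,"rx":0,"ry":0,"rz":0},{"grip":1,"x":0,"y":-0.0109,"z":-0.0043,"rx":0,"ry":0,"rz":0},{"grip":1,"x":0,"y":-0.0094,"z":-0.007,"rx":0,"ry":0,"rz":0},{"grip":1,"x":0,"y":-0.0073,"z":-0.0092,"rx":0,"ry":0,"rz":0},{"grip":1,"x":0,"y":-0.0047,"z":-0.0108,"rx":0,"ry":0,"rz":0},{"grip":1,"x":0,"y":-0.0017,"z":-0.0116,"rx":0,"ry":0,"rz":0}])

```text
time_s: 15.52
position: [0.4826, -0.2268, 0.0742]
tool_rot: [[0.115, 0.993, 0.0], [0.993, -0.115, 0.003], [0.003, -0.0, -1.0]]
ft_force: [5.3, -0.3, -6.7]
grip_width: 0.0226
```

```bash
cat >> h.py <<'E'
def jaws(n,f):
    im=snap(n,f); W=cloud(im)
    d=np.array([.1158,.9933]); nn=np.array([-.9933,.1158])
    z=W[...,2]; S=W[...,:2]@d-.0927; T=W[...,:2]@nn+.5504
    m=(S>-.15)&(S<.05)&(abs(T)<.06)&(z>.1)&(z<.115); Sj=S[m]; Sj=Sj[Sj<.04]
    print('jaw S',np.percentile(Sj,[1,98]) if len(Sj) else None)
    m=(S>-.15)&(S<.1)&(abs(T)<.07)&(z>.18)&(z<.2)
    if m.sum()>5:
        r=cv2.minAreaRect((np.stack([S[m],T[m]],-1)*1000).astype(np.float32)); print('hatch',np.round(r[0],1),np.round(r[1],1),round(r[2],1),'z',np.median(z[m]))
E
python3 -c "
from h import *
st();jaws('top','t6')"
```

```text
t 15.525 S -0.2621 phi -0.4 r 0.0448 Frad -5.23 Ftan -6.71 Fx 0.28 tq [-0.11 -0.83 -0.01] w 0.0226
jaw S [-0.11790235  0.0029775 ]
hatch [ 1.3 -0.5] [55.7 35.1] 1.1 z 0.19055116416121332
```

>>> play_rows(commands=[{"grip":1,"x":0,"y":0.0013,"z":-0.0117,"rx":0,"ry":0,"rz":0},{"grip":1,"x":0,"y":0.0043,"z":-0.0109,"rx":0,"ry":0,"rz":0},{"grip":1,"x":0,"y":0.007,"z":-0.0094,"rx":0,"ry":0,"rz":0},{"grip":1,"x":0,"y":0.0092,"z":-0.0073,"rx":0,"ry":0,"rz":0},{"grip":1,"x":0,"y":0.0108,"z":-0.0047,"rx":0,"ry":0,"rz":0},{"grip":1,"x":0,"y":0.0116,"z":-0.0017,"rx":0,"ry":0,"rz":0},{"grip":1,"x":0,"y":0.0117,"z":0.0013,"rx":0,"ry":0,"rz":0},{"grip":1,"x":0,"y":0.0109,"z":0.0043,"rx":0,"ry":0,"rz":0},{"grip":1,"x":0,"y":0.0094,"z":0.007,"rx":0,"ry":0,"rz":0},{"grip":1,"x":0,"y":0.0073,"z":0.0092,"rx":0,"ry":0,"rz":0},{"grip":1,"x":0,"y":0.0047,"z":0.0108,"rx":0,"ry":0,"rz":0},{"grip":1,"x":0,"y":0.0017,"z":0.0116,"rx":0,"ry":0,"rz":0}])

```text
time_s: 17.08
position: [0.5726, -0.2372, 0.0764]
tool_rot: [[0.114, 0.993, 0.001], [0.993, -0.114, 0.002], [0.002, 0.001, -1.0]]
ft_force: [-6.9, 1.2, 6.0]
grip_width: 0.0227
```

```bash
python3 -c "
from h import *
st();arc(269,10,9)"
```

```text
t 17.075 S -0.262 phi 177.6 r 0.0458 Frad -6.72 Ftan -6.32 Fx 0.41 tq [0.12 1.09 0.24] w 0.0227
to 359 [{"grip": 1, "x": 0, "y": -0.0078, "z": -0.0005, "rx": 0, "ry": 0, "rz": 0}, {"grip": 1, "x": 0, "y": -0.0076, "z": -0.0019, "rx": 0, "ry": 0, "rz": 0}, {"grip": 1, "x": 0, "y": -0.0072, "z": -0.0032, "rx": 0, "ry": 0, "rz": 0}, {"grip": 1, "x": 0, "y": -0.0065, "z": -0.0044, "rx": 0, "ry": 0, "rz": 0}, {"grip": 1, "x": 0, "y": -0.0056, "z": -0.0054, "rx": 0, "ry": 0, "rz": 0}, {"grip": 1, "x": 0, "y": -0.0046, "z": -0.0063, "rx": 0, "ry": 0, "rz": 0}, {"grip": 1, "x": 0, "y": -0.0034, "z": -0.0071, "rx": 0, "ry": 0, "rz": 0}, {"grip": 1, "x": 0, "y": -0.0022, "z": -0.0075, "rx": 0, "ry": 0, "rz": 0}, {"grip": 1, "x": 0, "y": -0.0008, "z": -0.0078, "rx": 0, "ry": 0, "rz": 0}]
```

>>> play_rows(commands=[{"grip":1,"x":0,"y":-0.0013,"z":0.0117,"rx":0,"ry":0,"rz":0},{"grip":1,"x":0,"y":-0.0043,"z":0.0109,"rx":0,"ry":0,"rz":0},{"grip":1,"x":0,"y":-0.007,"z":0.0094,"rx":0,"ry":0,"rz":0},{"grip":1,"x":0,"y":-0.0092,"z":0.0073,"rx":0,"ry":0,"rz":0},{"grip":1,"x":0,"y":-0.0108,"z":0.0047,"rx":0,"ry":0,"rz":0},{"grip":1,"x":0,"y":-0.0116,"z":0.0017,"rx":0,"ry":0,"rz":0}])

```text
time_s: 17.82
position: [0.5301, -0.2324, 0.0307]
tool_rot: [[0.115, 0.993, 0.006], [0.993, -0.115, 0.001], [0.002, 0.006, -1.0]]
ft_force: [6.0, 1.0, 2.1]
grip_width: 0.0225
```

```bash
python3 -c "
from h import *
st();jaws('top','t7')"
```

```text
t 17.825 S -0.2621 phi -93.9 r 0.0439 Frad -1.74 Ftan -5.99 Fx 1.68 tq [ 0.14 -0.96 -0.04] w 0.0225
jaw S [-0.10921836 -0.03307905]
hatch [13.2 -0.3] [55.8 34.2] 1.5 z 0.19085206951501443
```

>>> play_rows(commands=[{"grip":1,"x":0,"y":-0.0078,"z":-0.0005,"rx":0,"ry":0,"rz":0},{"grip":1,"x":0,"y":-0.0076,"z":-0.0019,"rx":0,"ry":0,"rz":0},{"grip":1,"x":0,"y":-0.0072,"z":-0.0032,"rx":0,"ry":0,"rz":0},{"grip":1,"x":0,"y":-0.0065,"z":-0.0044,"rx":0,"ry":0,"rz":0},{"grip":1,"x":0,"y":-0.0056,"z":-0.0054,"rx":0,"ry":0,"rz":0}])

```text
time_s: 18.5
position: [0.4943, -0.2282, 0.0454]
tool_rot: [[0.115, 0.993, 0.002], [0.993, -0.115, 0.003], [0.003, 0.002, -1.0]]
ft_force: [4.7, -0.6, -4.1]
grip_width: 0.0228
```

```bash
python3 -c "
from h import *
st();arc(-1,10,12)"
```

```text
t 18.5 S -0.2621 phi -41.4 r 0.0439 Frad -0.86 Ftan -6.23 Fx -0.07 tq [-0.05 -0.97 -0.03] w 0.0228
to 119 [{"grip": 1, "x": 0, "y": 0.0005, "z": -0.0078, "rx": 0, "ry": 0, "rz": 0}, {"grip": 1, "x": 0, "y": 0.0019, "z": -0.0076, "rx": 0, "ry": 0, "rz": 0}, {"grip": 1, "x": 0, "y": 0.0032, "z": -0.0072, "rx": 0, "ry": 0, "rz": 0}, {"grip": 1, "x": 0, "y": 0.0044, "z": -0.0065, "rx": 0, "ry": 0, "rz": 0}, {"grip": 1, "x": 0, "y": 0.0054, "z": -0.0056, "rx": 0, "ry": 0, "rz": 0}, {"grip": 1, "x": 0, "y": 0.0063, "z": -0.0046, "rx": 0, "ry": 0, "rz": 0}, {"grip": 1, "x": 0, "y": 0.0071, "z": -0.0034, "rx": 0, "ry": 0, "rz": 0}, {"grip": 1, "x": 0, "y": 0.0075, "z": -0.0022, "rx": 0, "ry": 0, "rz": 0}, {"grip": 1, "x": 0, "y": 0.0078, "z": -0.0008, "rx": 0, "ry": 0, "rz": 0}, {"grip": 1, "x": 0, "y": 0.0078, "z": 0.0005, "rx": 0, "ry": 0, "rz": 0}, {"grip": 1, "x": 0, "y": 0.0076, "z": 0.0019, "rx": 0, "ry": 0, "rz": 0}, {"grip": 1, "x": 0, "y": 0.0072, "z": 0.0032, "rx": 0, "ry": 0, "rz": 0}]
```

>>> play_rows(commands=[{"grip":1,"x":0,"y":-0.0046,"z":-0.0063,"rx":0,"ry":0,"rz":0},{"grip":1,"x":0,"y":-0.0034,"z":-0.0071,"rx":0,"ry":0,"rz":0},{"grip":1,"x":0,"y":-0.0022,"z":-0.0075,"rx":0,"ry":0,"rz":0},{"grip":1,"x":0,"y":-0.0008,"z":-0.0078,"rx":0,"ry":0,"rz":0}])

```text
time_s: 19.0
position: [0.4826, -0.2268, 0.0743]
tool_rot: [[0.115, 0.993, 0.0], [0.993, -0.115, 0.003], [0.003, -0.0, -1.0]]
ft_force: [5.1, -0.9, -6.4]
grip_width: 0.0226
```

```bash
python3 -c "
from h import *
st()"
```

```text
t 19.0 S -0.2621 phi -0.3 r 0.0448 Frad -5.15 Ftan -6.39 Fx -0.28 tq [-0.12 -0.8  -0.05] w 0.0226
```

Still free. On in small steps.

>>> play_rows(commands=[{"grip":1,"x":0,"y":0.0005,"z":-0.0078,"rx":0,"ry":0,"rz":0},{"grip":1,"x":0,"y":0.0019,"z":-0.0076,"rx":0,"ry":0,"rz":0}])

```text
time_s: 19.25
position: [0.4847, -0.227, 0.0895]
tool_rot: [[0.115, 0.993, -0.001], [0.993, -0.115, 0.004], [0.003, -0.002, -1.0]]
ft_force: [2.8, -1.2, -8.5]
grip_width: 0.0228
```

```bash
python3 -c "
from h import *
st()"
```

```text
t 19.25 S -0.262 phi 19.4 r 0.0452 Frad -5.57 Ftan -7.0 Fx -0.86 tq [-0.26 -0.36  0.03] w 0.0228
```

>>> play_rows(commands=[{"grip":1,"x":0,"y":0.0032,"z":-0.0072,"rx":0,"ry":0,"rz":0},{"grip":1,"x":0,"y":0.0044,"z":-0.0065,"rx":0,"ry":0,"rz":0}])

```text
time_s: 19.5
position: [0.4918, -0.2278, 0.1031]
tool_rot: [[0.114, 0.993, -0.003], [0.993, -0.114, 0.004], [0.004, -0.003, -1.0]]
ft_force: [-4.3, -1.4, -7.6]
grip_width: 0.0227
```

```bash
python3 -c "
from h import *
st();jaws('top','t8')"
```

```text
t 19.5 S -0.2621 phi 38.9 r 0.0455 Frad -1.61 Ftan -8.47 Fx -1.89 tq [-0.28  0.61  0.16] w 0.0227
jaw S [-0.10080559  0.00049789]
hatch [18.2 -0.4] [35.  56.1] 89.3 z 0.19028046835899082
```

>>> play_rows(commands=[{"grip":1,"x":0,"y":0.0054,"z":-0.0056,"rx":0,"ry":0,"rz":0},{"grip":1,"x":0,"y":0.0063,"z":-0.0046,"rx":0,"ry":0,"rz":0}])

```text
time_s: 19.8
position: [0.5029, -0.2292, 0.1132]
tool_rot: [[0.114, 0.993, -0.004], [0.993, -0.114, 0.004], [0.004, -0.004, -1.0]]
ft_force: [-9.1, -1.4, -2.3]
grip_width: 0.0221
```

```bash
python3 -c "
from h import *
st()"
```

```text
t 19.8 S -0.2621 phi 57.9 r 0.0457 Frad 2.74 Ftan -8.72 Fx -2.45 tq [-0.15  1.44  0.21] w 0.0221
```

>>> play_rows(commands=[{"grip":1,"x":0,"y":0.0071,"z":-0.0034,"rx":0,"ry":0,"rz":0}])

```text
time_s: 19.92
position: [0.5099, -0.2301, 0.1169]
tool_rot: [[0.114, 0.993, -0.004], [0.993, -0.114, 0.004], [0.003, -0.004, -1.0]]
ft_force: [-10.7, -0.2, 0.3]
grip_width: 0.0226
```

```bash
python3 -c "
from h import *
st()"
```

```text
t 19.925 S -0.2622 phi 67.8 r 0.0458 Frad 4.26 Ftan -9.72 Fx -1.43 tq [-0.07  1.66  0.33] w 0.0226
```

>>> play_rows(commands=[{"grip":1,"x":0,"y":0.0053,"z":-0.0017,"rx":0,"ry":0,"rz":0}])

```text
time_s: 20.05
position: [0.5153, -0.2307, 0.1188]
tool_rot: [[0.114, 0.993, -0.004], [0.993, -0.114, 0.004], [0.003, -0.004, -1.0]]
ft_force: [-11.4, -0.1, 1.8]
grip_width: 0.0224
```

```bash
python3 -c "
from h import *
st();jaws('top','t9')"
```

```text
t 20.05 S -0.2622 phi 75.1 r 0.0458 Frad 4.68 Ftan -10.44 Fx -1.43 tq [-0.06  1.75  0.34] w 0.0224
jaw S [-0.10183241  0.00343684]
hatch [18.1 -0.7] [34.8 56. ] 89.2 z 0.19039142688034227
```

>>> play_rows(commands=[{"grip":-1,"x":0,"y":0,"z":0,"rx":0,"ry":0,"rz":0},{"grip":-1,"x":0,"y":0,"z":0,"rx":0,"ry":0,"rz":0},{"grip":-1,"x":0,"y":0,"z":0,"rx":0,"ry":0,"rz":0},{"grip":-1,"x":0,"y":0,"z":0,"rx":0,"ry":0,"rz":0},{"grip":-1,"x":0,"y":0,"z":-0.03,"rx":0,"ry":0,"rz":0},{"grip":-1,"x":0,"y":0,"z":-0.05,"rx":0,"ry":0,"rz":0},{"grip":-1,"x":0,"y":0,"z":-0.05,"rx":0,"ry":0,"rz":0},{"grip":-1,"x":-0.05,"y":-0.03,"z":0,"rx":0,"ry":0,"rz":0},{"grip":-1,"x":-0.05,"y":-0.03,"z":0,"rx":0,"ry":0,"rz":0},{"grip":-1,"x":0,"y":0,"z":0,"rx":0,"ry":0,"rz":0}])

```text
time_s: 21.35
position: [0.4436, -0.3263, 0.248]
tool_rot: [[0.119, 0.993, 0.0], [0.993, -0.119, 0.003], [0.003, -0.0, -1.0]]
ft_force: [0.6, -0.4, -0.3]
grip_width: 0.0853
```

```bash
python3 - <<'E'
from h import *
st();jaws('top','t10');snap('scene','s10');w=snap('wrist','w10')
W=cloud(w);d=np.array([.1158,.9933]); nn=np.array([-.9933,.1158])
z=W[...,2]; S=W[...,:2]@d-.0927; T=W[...,:2]@nn+.5504
m=(S>-.285)&(S<-.215)&(abs(T)<.06)&(z>.09)&(z<.16); print('grip T',np.median(T[m]),'ztop',np.percentile(z[m],98),m.sum())
im=load('pics/s10.npz');cv2.imwrite('pics/s10z.png',cv2.resize(im['color'][130:280,240:440],None,fx=4,fy=4,interpolation=cv2.INTER_CUBIC))
E
```

```text
t 21.35 S -0.3655 phi 67.5 r 0.1879 Frad -0.52 Ftan 0.45 Fx -0.31 tq [ 0.03  0.02 -0.01] w 0.0853
jaw S [-0.0981686   0.00341224]
hatch [18.1 -0.7] [34.7 55.8] 89.7 z 0.19040728039992638
grip T 0.014082894486501796 ztop 0.13418284685872142 2945
```

View pics/s10z.png

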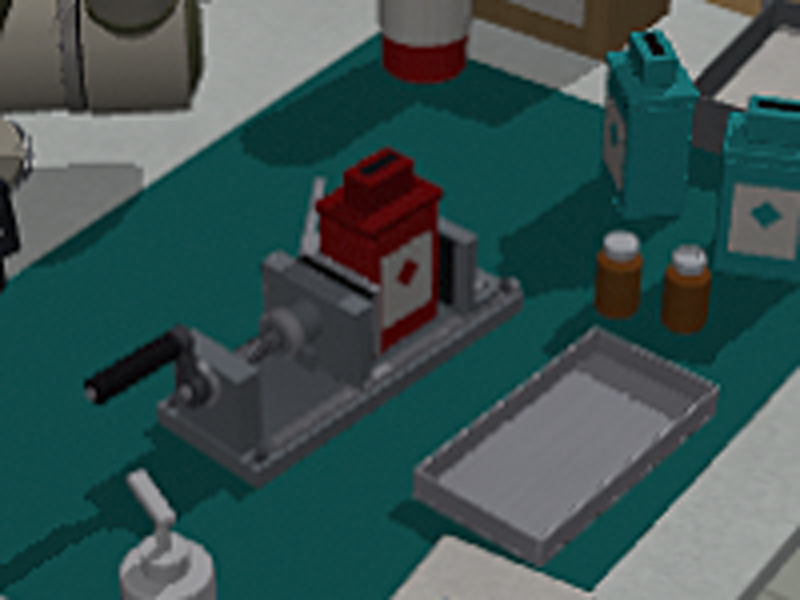

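View pics/w10.png

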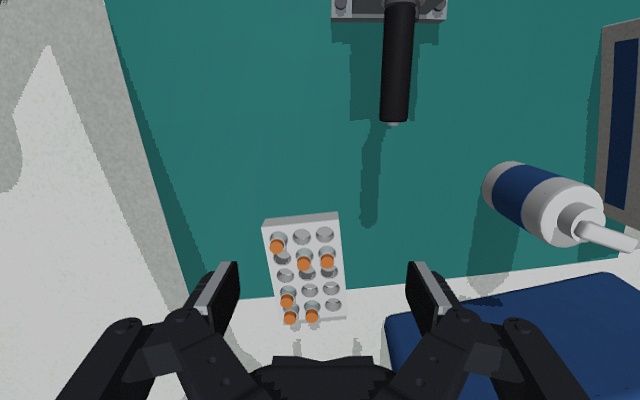

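View pics/t10.png

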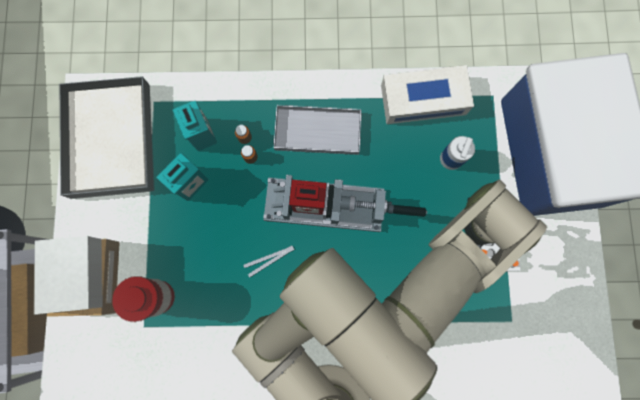

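```bash
python3 -c "
from rig import order
print(order.close_job())"
```

```text
the job is handed in; nothing more can be done
None
```

The red bin is clamped upright on the bed, the crank is released, and I handed the job in at about 21 s of the 72 s allowed.

- **Placing:** I stood the bin between the ways with its long side from jaw to jaw, about 0.5 mm from the marked place along the screw. I released it there before touching the crank.
- **Winding:** I turned the crank clockwise about 2.4 turns. The force along its path rose from about 6 N turning free to 10.4 N. That is roughly 4.4 N extra, or about 80 N of jaw force by the stated ratio, below the 160 N at which the walls buckle.
- **After letting go:** The crank stayed at about 72–75°. The bin stayed upright and square to within 1° against the rear jaw, about 0.7 mm off the centre line, and the wrist force was back near zero. In the last pictures the other things look where they were at the start.

Two things are less certain. The free-turning force varied between about 4.8 and 6.8 N round the turn, so the extra force is only good to about 1 N. The bin also briefly met about 10 N when I set it down on the bed. I did not test the hold by pulling on the bin.

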